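Uncover the tube warmer and hold its guard at 50 degrees

ROBOT

A 6-joint arm with a two-finger parallel gripper is mounted at the origin on a cart in front of the work surface, level with it; the furniture and walls round the work are solid. World frame = base frame: x ahead of the robot, y to its left, z up, the work surface at z = 0. Lengths are in m, angles in rad, forces in N, time in s.
With the tool pointing down it reaches from about 0.25 to 0.725 m from the base axis. Payload 4 kg.
Tool frame: the origin (TCP) lies midway between the tips of the shut fingers; the grasp point (between the pads) lies 19 mm behind it (bot.grasp_offset is the distance from the TCP to the grasp point, in m); z points along the fingers, y is the direction in which the jaws open and shut (so a half turn about z gives the same grasp; the last joint's range is limited). The gripper opens to 85 mm and grips with 20 to 120 N. Pads are 22 mm wide; open, the fingers measure 114 mm over their backs; the gripper's body (76 mm by 85 mm) begins 54 mm behind the grasp point. The pads swing forward as they close: fully open they stand 13 mm farther back than shut.
Start: joints at [-1.258, 0.241, 0.005, 1.335, 0, 1.571], TCP at [0.154, -0.476, 0.231] pointing down, gripper open.
Joint ranges: [-2.72, 2.72], [-1.05, 1.87], [-1.09, 1.28], [-1.99, 2.15], [-1.42, 1.44], [-3.14, 3.14]. Speed limits (rad/s): [2.79, 2.79, 3.14, 3.14, 3.14, 3.14].

INTERFACE

Orientations are given as a unit quaternion [x, y, z, w].
In Python, from workcell import sensors, optics, bot gives the robot as it stands.
- The arm moves only by the tool apply_moves, never from a script. Its argument "plan" is one flat list of numbers, 6 for each row, row after row: the shift along the tool's x, y, z in m, then the turn, a rotation vector about the tool's x, y, z in rad. In form: [tx, ty, tz, ax, ay, az, tx, ty, tz, ax, ay, az, ...]. A call has 1 to 12 rows; each row is the pose to reach, as a shift and turn from the pose commanded when the call began, along the tool's axes at that moment; what a row does not reach only later rows make up. A row lasts 1/12 s, in which the tool goes at most 41.7 mm and 7.16 degrees, less where a joint would pass 70% of its speed; a pose out of reach is approached as far as the arm can. A call with a gripper value outside its range is refused whole. "grip" is the finger opening in m, from 0 to 0.0854, set as the call begins (left out, the last holds). The fingers move at their own pace and stop on an object; the grip force is fixed at half the most. Time passes only in rows, so rows that repeat a pose let the fingers close. It gives the time, the measured TCP pose, the force and the opening at its end, in the units of the state.
- sensors.get_obs(): the state, without advancing time (a new reading comes with each control period).
- optics.camera(name): name is "scene" or "top" or "wrist"; returns a dict with "pixels" (384x512x3 uint8, red, green, blue), "fx", "fy", "cx", "cy" (pixels), "pose" (4x4, takes a point from camera to world coordinates); the wrist camera has in their place "tool_from_camera" (4x4, takes a point from camera to tool coordinates, whose origin is the TCP and whose axes are the flange's). Camera axes: x right, y up, looking along -z (the intrinsics and any distortion apply to the point x, -y, -z); pixel columns grow to the right and rows downward; lengths in m; the calibration is good to about 2 mm. A picture is of the moment at which its call begins: read the wrist's pose just before it. There is no depth.
- bot.job_done(): hands the job in, once; it reports no verdict.
The state is a dict: "clock": time; "joint_pos": joint angles; "joint_vel": joint speeds; "tau": joint torques, N m; "eef_pos": TCP position; "tool_rot": TCP orientation; "ft_force": force on the tool from outside, world axes, zero at the start; "ft_torque": the same for the moment, N m; "grip_width": finger opening in m.
Only numpy, scipy, OpenCV 4.12 (cv2) and the standard library are available. Lean on these libraries where they do the work, as an engineer would, in place of code of your own. Each camera call takes 0.05 s, during which the arm holds its last target.

TASK

The samples in the tube warmer are to be looked at: tip its loose blue dust cover up by the white tab at the front, with the back edge still on the rim, then lift it off and set it down flat, right way up, in the middle of the green mat without dropping it. Then raise the clear hinged guard by its black bow handle to 50 degrees (pointer in the green part of the arc) and hold it there: it falls shut if let go, so finish while still holding it. Leave the brown bottles, the vial and the timer where they are.

Things in the scene. Friction and masses are not known exactly. Their poses are not given: they have to be found in the camera images.
- warmer: The tube warmer: a fixed white box about 175 (x) x 210 (y) mm, side and rear rims 130 mm high, front wall lower. Origin under its centre; x runs from its front to its back, away from the robot, z up. A thin steel arc on its left side (y = +111 mm), rising to 175 mm above the worktop, has a green part centred on 50 degrees; a red pointer on the guard moves past it.
- cover_tab (a point): Centre of the white upright tab near the front of the loose dust cover: 8 mm thick (x), 50 mm wide (y), standing 28 mm high on the cover's blue plate (this point is 14 mm above the plate's top, 149 mm above the worktop at first). Axes are the cover's: x from front to back, away from the robot, z up.
- cover_center (a point): Centre of the dust cover: blue plate 160 (x) x 206 (y) x 5 mm on a 126 x 172 x 6 mm grey step that sits inside the warmer's rim with a few mm of play, not latched; 0.14 kg, give or take a third. This point is 5.5 mm above the step's underside (9.5 mm above the worktop when on the mat), 62 mm behind the tab's centre in x and 19.5 mm below it.
- cover_rear (a point): Middle of the lower back edge of the cover's blue plate, 80 mm behind the cover's centre: it rests on the warmer's rear rim, 130 mm above the worktop, and the cover tips about it.
- mat: Flat green rubber mat, 230 (x) x 260 (y) x 4 mm, fixed to the worktop to the left or the right of the warmer; origin at the centre of its underside, z up.
- guard_hinge (a point): Middle of the hinge axis of the clear, orange-edged guard, at the back of the warmer, 118 mm above the worktop, 70 mm behind the warmer's centre. Axes are the warmer's: the hinge axis runs along y. The guard lies level under the dust cover when shut.
- guard_handle (a point): Middle of the guard's black bow handle, in the guard's plane ahead of its front edge: a round bar 10 mm thick along y, 195 mm from the hinge axis, 118 mm above the worktop when shut. 110 mm between the bow's arms; 35 mm free between bar and warmer, so do not open the gripper wider than about 35 mm there. The bar can turn in a pinch from above.
- guard (a joint): Hinge of the guard: 0 shut (level), grows as the handle rises, in rad; 50 degrees is 0.873; stop at 1.35. The guard weighs 0.2 kg, give or take a third, and with a light spring falls shut from any angle; 1 to 3 N at the handle hold it.
- bottle_kit: Bystander: brown bottle with a blue cap, 47 mm across, 122 mm high, the tallest of the bottles, between warmer and mat at the back; origin under its centre.
- vial_dark: Bystander: dark vial with a white cap, 33 mm across, 73 mm high, in front at the right; origin under its centre.
- bench_timer: Bystander: small white timer, 62 x 66 x 18 mm, lying at the right in front; origin under its centre.

How it is judged:
By the outcome, as a careful person would: the job done as asked, in the order asked, and still so for the second after the job is handed in, while the arm keeps its last pose, push and grip.
It also fails if it takes over 64 s, if anything falls off the work surface, if the arm or the gripper's body presses on something with over 40 N, if the wrist force passes 120 N, or if a joint passes its speed limit or range.

## Working session

There is one attempt and no reset: what is moved stays moved. The work goes in short steps, Python scripts to look and compute and a tool call to move; the robot and the scene stay as the last step left them, time stands still between calls to the robot, and variables do not carry over. Pictures are saved under pics/ and viewed, and the job is handed in when it is done.

Besides the shell and the picture viewer there is one more tool, called by a JSON object that holds its "name" and its "arguments", one argument or row to a line. apply_moves: Moves the arm, as the interface text tells. Its arguments: {"type":"object","properties":{"plan":{"type":"array","items":{"type":"number"}},"grip":{"type":"number"}},"required":["plan"]}

```bash
ls; mkdir -p pics; python3 - <<'E'
from workcell import sensors, optics, bot
import cv2
o=sensors.get_obs()
for k,v in o.items(): print(k,v)
for n in ["scene","top","wrist"]:
    c=optics.camera(n)
    cv2.imwrite(f"pics/{n}0.png",c["pixels"][:,:,::-1])
    print(n,{k:v for k,v in c.items() if k!="pixels"})
E
```

```text
pics
clock 0.0
joint_pos [-1.25801266e+00  2.41423891e-01  3.70703541e-03  1.33519414e+00
  6.34181429e-06  1.57082649e+00]
joint_vel [ 0.00100659 -0.00120573 -0.00024213 -0.00097892  0.00109333  0.00106046]
tau [ 1.49212665e-04 -3.72317934e+01  2.52406955e+01  1.69769931e-02
 -2.83545211e-05  4.06949141e-06]
eef_pos [ 0.15365955 -0.47513215  0.23040095]
tool_rot [ 9.87797500e-01  1.55740110e-01 -1.61568531e-04 -1.04492028e-03]
ft_force [ 0.23427585  0.3887648  -0.15457163]
ft_torque [-0.00691465  0.02039395 -0.05721007]
grip_width 0.08526463686017322
scene {'fx': 381.3656657444212, 'fy': 381.3656657444212, 'cx': 258.5166901475854, 'cy': 186.7177144785411, 'pose': array([[-0.63834714,  0.30740501, -0.70570184, -0.17656825],
       [-0.76960615, -0.23724363,  0.59280843,  0.68625026],
       [ 0.01480901,  0.92153004,  0.38802458,  0.51874545],
       [ 0.        ,  0.        ,  0.        ,  1.        ]])}
top {'fx': 487.0096245718622, 'fy': 487.0096245718622, 'cx': 246.65604960394612, 'cy': 191.40178362920003, 'pose': array([[-0.01753841,  0.99244636, -0.12141921,  0.34609764],
       [-0.9998114 , -0.01842103, -0.00615043,  0.05837382],
       [-0.00834064,  0.12128844,  0.99258226,  1.78441464],
       [ 0.        ,  0.        ,  0.        ,  1.        ]])}
wrist {'fx': 294.00958004617496, 'fy': 294.00958004617496, 'cx': 257.4259049497143, 'cy': 189.75680249531064, 'tool_from_camera': array([[-8.17744916e-04,  9.65882583e-01,  2.58979086e-01,
         6.58305854e-02],
       [ 9.99999587e-01,  8.92651961e-04, -1.71644764e-04,
         3.17077025e-04],
       [-3.96966877e-04,  2.58978838e-01, -9.65882914e-01,
        -1.41798125e-01],
       [ 0.00000000e+00,  0.00000000e+00,  0.00000000e+00,
         1.00000000e+00]])}
```

View pics/scene0.png

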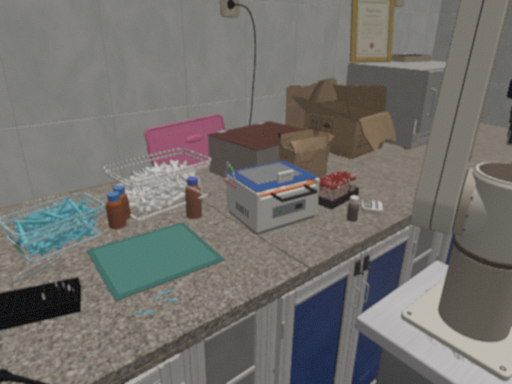

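View pics/top0.png

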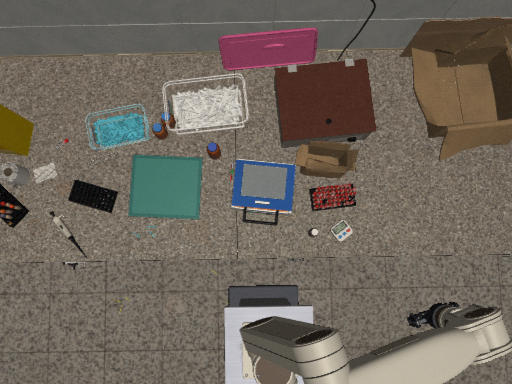

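View pics/wrist0.png

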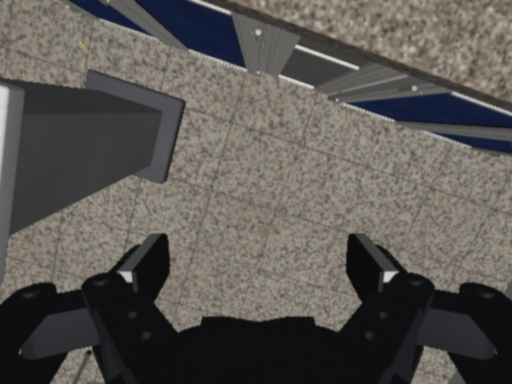

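```bash
cat > h.py <<'E'
import numpy as np, cv2
from workcell import sensors, optics, bot
from scipy.spatial.transform import Rotation as R
def crop(img,u0,v0,u1,v1,k,name):
    c=cv2.resize(img[v0:v1,u0:u1,::-1],None,fx=k,fy=k,interpolation=cv2.INTER_CUBIC)
    for u in range((u0//10+1)*10,u1,10):
        x=int((u-u0+.5)*k); cv2.line(c,(x,0),(x,6),(0,0,255),1); cv2.putText(c,str(u),(x-10,16),0,.35,(0,0,255),1)
    for v in range((v0//10+1)*10,v1,10):
        y=int((v-v0+.5)*k); cv2.line(c,(0,y),(6,y),(0,0,255),1); cv2.putText(c,str(v),(8,y+4),0,.35,(0,0,255),1)
    cv2.imwrite(f"pics/{name}.png",c)
def wpose(o):
    T=np.eye(4);T[:3,:3]=R.from_quat(o["tool_rot"]).as_matrix();T[:3,3]=o["eef_pos"];return T
def unproj(c,u,v,z,P=None):
    P=c["pose"] if P is None else P
    d=P[:3,:3]@np.array([(u-c["cx"])/c["fx"],-(v-c["cy"])/c["fy"],-1])
    s=(z-P[2,3])/d[2]; return P[:3,3]+s*d
def proj(c,p,P=None):
    P=c["pose"] if P is None else P
    q=np.linalg.inv(P)@np.append(p,1); return np.array([c["cx"]+c["fx"]*q[0]/-q[2], c["cy"]-c["fy"]*q[1]/-q[2]])
E
python3 - <<'E'
from h import *
c=optics.camera("top");crop(c["pixels"],200,130,300,235,5.6,"t1"); crop(c["pixels"],120,100,240,230,4.5,"t2")
c=optics.camera("scene");crop(c["pixels"],180,140,330,230,5.3,"s1")
E
```

```text
(no output)
```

View pics/t1.png

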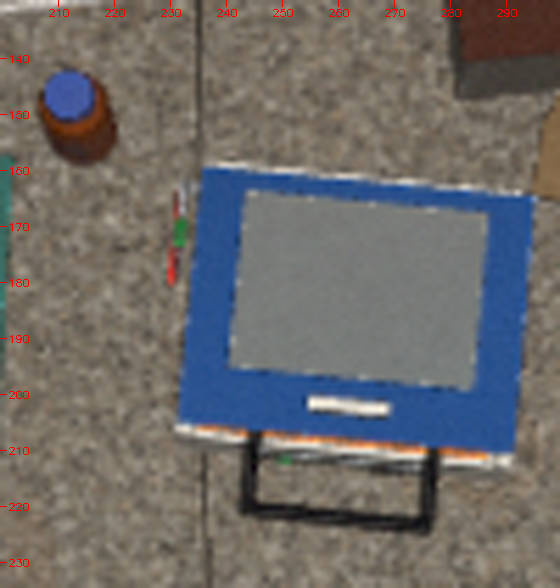

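View pics/t2.png

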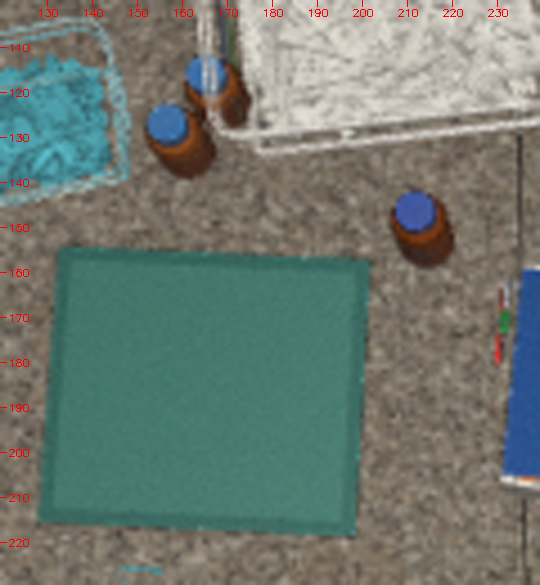

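View pics/s1.png

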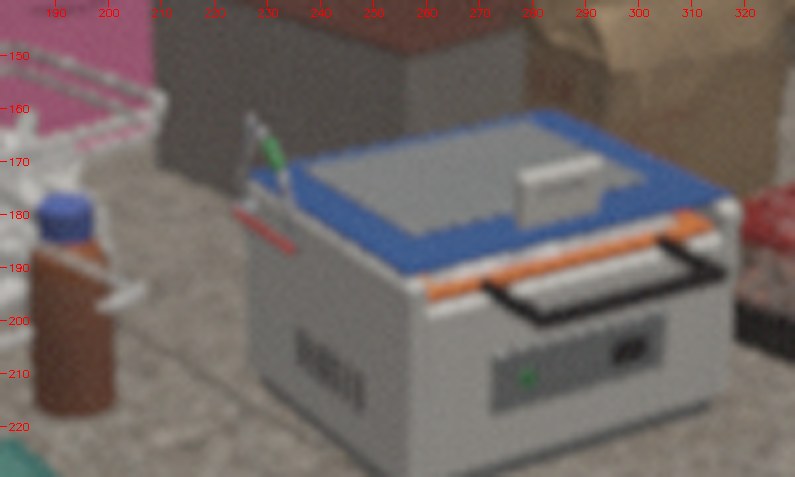

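```bash
python3 - <<'E'
from h import *
c=optics.camera("top")
def quad(pts,z):
    P=np.array([unproj(c,u-.5,v-.5,z) for u,v in pts]);print(P.round(4)[:,:2]);print("c",P.mean(0).round(4), "yaw",[np.degrees(np.arctan2(*(a-b)[1::-1])).round(2) for a,b in ((P[0],P[3]),(P[1],P[2]))],[np.degrees(np.arctan2(-(a-b)[0],(a-b)[1])).round(2) for a,b in ((P[0],P[1]),(P[3],P[2]))], [np.linalg.norm(P[i]-P[(i+1)%4]).round(4) for i in range(4)])
quad([(236.2,159.5),(295.4,165.2),(291.6,211.2),(232.1,205.9)],.135)
quad([(133.3,155.1),(202.2,158.2),(198.9,219.1),(128.4,215.6)],.004)
print(unproj(c,262.3-.5,202.3-.5,.163))
print("handle",unproj(c,200+245/5.6-.5,130+512/5.6-.5,.118),unproj(c,200+430/5.6-.5,130+526/5.6-.5,.118))
print("bottle cap",unproj(c,200+70/5.6-.5,130+96/5.6-.5,.122))
print("vial",unproj(c,314,232,.073))
E
```

```text
[[ 0.6609  0.1043]
 [ 0.6371 -0.0986]
 [ 0.4791 -0.081 ]
 [ 0.5009  0.1206]]
c [0.5695 0.0113 0.135 ] yaw [np.float64(-5.82), np.float64(-6.34)] [np.float64(-6.68), np.float64(-6.16)] [np.float64(0.2043), np.float64(0.159), np.float64(0.2028), np.float64(0.1608)]
[[0.7098 0.491 ]
 [0.6932 0.2343]
 [0.4669 0.2478]
 [0.4844 0.5066]]
c [0.5886 0.3699 0.004 ] yaw [np.float64(-3.95), np.float64(-3.42)] [np.float64(-3.71), np.float64(-3.88)] [np.float64(0.2573), np.float64(0.2267), np.float64(0.2594), np.float64(0.226)]
[0.50846851 0.01839161 0.163     ]
handle [0.44837984 0.08213941 0.118     ] [ 0.43779733 -0.03062898  0.118     ]
bottle cap [0.70859757 0.18651555 0.122     ]
vial [ 0.40791819 -0.16422662  0.073     ]
```

```bash
cat >> h.py <<'E'
YW=np.radians(-6.25); HX=np.array([np.cos(YW),np.sin(YW),0])
def rot(yaw,tilt=0):
    """tool y along heading yaw; tilt>0: fingertips swing toward robot (front of cover up)"""
    y=np.array([np.cos(yaw),np.sin(yaw),0]);z=np.array([0,0,-1.]);x=np.cross(y,z)
    return R.from_matrix(np.c_[x,y,z])*R.from_rotvec([tilt,0,0])
def delta(p,r,o=None):
    o=o or sensors.get_obs(); q=R.from_quat(o["tool_rot"])
    return np.r_[q.inv().apply(np.array(p)-o["eef_pos"]),(q.inv()*r).as_rotvec()]
E
python3 - <<'E'
from h import *
print(rot(0,.3).as_matrix()[:,2])
d=delta([.508,.018,.25],rot(YW));print(d.round(4))
E
```

```text
[-0.29552021  0.         -0.95533649]
[ 4.8890e-01 -3.6060e-01 -1.8700e-02 -7.0000e-04 -4.0000e-04 -1.1489e+00]
```

{"name": "apply_moves", "arguments": {
  "plan": [0.489,-0.361,-0.019,0,0,-1.149,0.489,-0.361,-0.019,0,0,-1.149,0.489,-0.361,-0.019,0,0,-1.149,0.489,-0.361,-0.019,0,0,-1.149,0.489,-0.361,-0.019,0,0,-1.149,0.489,-0.361,-0.019,0,0,-1.149,0.489,-0.361,-0.019,0,0,-1.149,0.489,-0.361,-0.019,0,0,-1.149,0.489,-0.361,-0.019,0,0,-1.149,0.489,-0.361,-0.019,0,0,-1.149,0.489,-0.361,-0.019,0,0,-1.149,0.489,-0.361,-0.019,0,0,-1.149],
  "grip": 0.04
}}

```text
clock: 1.3
eef_pos: [0.4459, -0.0676, 0.2472]
tool_rot: [0.744, 0.668, 0.0, 0.0]
ft_force: [0.7, 0.1, 0.3]
grip_width: 0.0401
```

```bash
python3 - <<'E'
from h import *
o=sensors.get_obs();print(o["clock"],o["eef_pos"],o["joint_pos"],o["joint_vel"].round(2))
print(delta([.508,.018,.25],rot(YW)).round(4))
E
```

```text
1.3 [ 0.44587269 -0.06757128  0.24723801] [-1.50288230e-01  1.36013724e-01 -8.32000338e-02  1.35083715e+00
 -1.71868822e-04  1.52910116e+00] [ 1.02  0.42  0.53  0.1  -0.01  1.01]
[ 0.0918  0.0525 -0.0027  0.0007  0.0002  0.0005]
```

{"name": "apply_moves", "arguments": {
  "plan": [0.035,0.02,0,0,0,0,0.065,0.037,-0.002,0,0,0,0.085,0.048,-0.003,0,0,0,0.092,0.0525,-0.003,0,0,0,0.092,0.0525,-0.003,0,0,0]
}}

```text
clock: 1.72
eef_pos: [0.508, 0.0176, 0.2494]
tool_rot: [0.744, 0.669, -0.0, -0.0]
ft_force: [-0.2, -0.5, -0.6]
grip_width: 0.0401
```

```bash
python3 - <<'E'
from h import *
o=sensors.get_obs();c=optics.camera("wrist");P=wpose(o)@c["tool_from_camera"]
print(o["clock"],o["eef_pos"],o["joint_pos"])
cv2.imwrite("pics/w1.png",c["pixels"][:,:,::-1])
C=np.array([.5695,.0113,.1295])
for n,p in dict(tabtop=C-.062*HX+[0,0,.0335],handle=C-.125*HX+[0,0,-.0115]).items(): print(n,p,proj(c,p,P))
np.savez("w1.npz",P=P)
E
```

```text
1.7167 [0.50803281 0.01763397 0.24939958] [ 3.46964457e-02  2.50665015e-01  6.52752585e-02  1.38587877e+00
 -1.39071679e-07  1.71139611e+00]
tabtop [0.50786851 0.01804975 0.163     ] [256.53292413 194.06118931]
handle [0.44524296 0.02490836 0.118     ] [190.75857239 181.02760628]
```

View pics/w1.png

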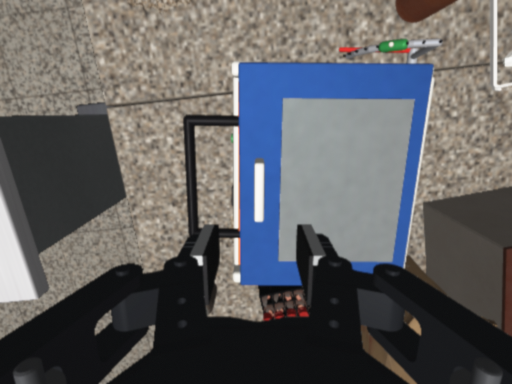

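{"name": "apply_moves", "arguments": {
  "plan": [0.002,0.001,0.03,0,0,0,0.002,0.001,0.06,0,0,0,0.002,0.001,0.08,0,0,0,0.002,0.001,0.095,0,0,0,0.002,0.001,0.105,0,0,0,0.002,0.001,0.1105,0,0,0,0.002,0.001,0.1105,0,0,0],
  "grip": 0.04
}}

```text
clock: 2.35
eef_pos: [0.5074, 0.017, 0.1387]
tool_rot: [0.745, 0.667, -0.001, -0.001]
ft_force: [-0.3, -0.9, 0.1]
grip_width: 0.04
```

```bash
python3 - <<'E'
from h import *
o=sensors.get_obs();c=optics.camera("wrist")
print(o["clock"],o["eef_pos"],o["ft_force"])
cv2.imwrite("pics/w2.png",c["pixels"][:,:,::-1])
c=optics.camera("scene");crop(c["pixels"],180,100,330,210,5.3,"s2")
E
```

```text
2.35 [0.50743911 0.01697998 0.13871685] [-0.27436063 -0.88833104  0.05123611]
```

View pics/w2.png

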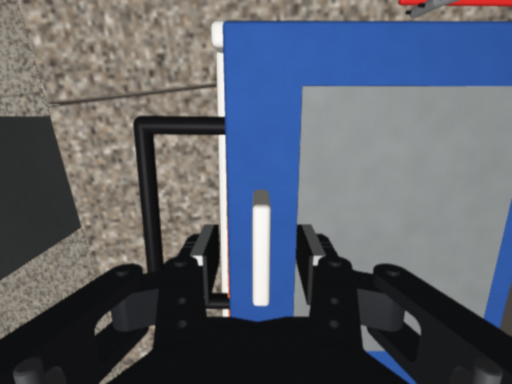

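View pics/s2.png

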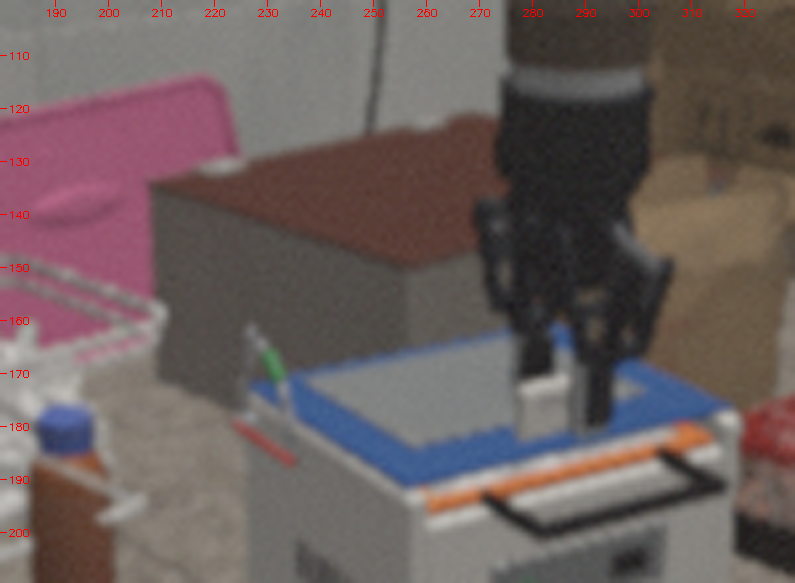

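{"name": "apply_moves", "arguments": {
  "plan": [0,0.001,0,0,0,0,0,0.001,0,0,0,0,0,0.001,0,0,0,0,0,0.001,0,0,0,0,0,0.001,0,0,0,0,0,0.001,0,0,0,0,0,0.001,0,0,0,0],
  "grip": 0.0
}}

```text
clock: 3.03
eef_pos: [0.5103, 0.0179, 0.1406]
tool_rot: [0.745, 0.668, 0.001, 0.001]
ft_force: [0.2, -0.5, 4.6]
grip_width: 0.0068
```

```bash
python3 - <<'E'
from h import *
o=sensors.get_obs();c=optics.camera("wrist");P=wpose(o)@c["tool_from_camera"]
print(o["clock"],o["eef_pos"],o["ft_force"],o["grip_width"],proj(c,o["eef_pos"],P))
cv2.imwrite("pics/w3.png",c["pixels"][:,:,::-1])
E
```

```text
3.0333 [0.51030723 0.01793751 0.14057704] [ 0.18193584 -0.51953287  4.59846244] 0.0068175843598471 [256.17919047 239.83573579]
```

View pics/w3.png

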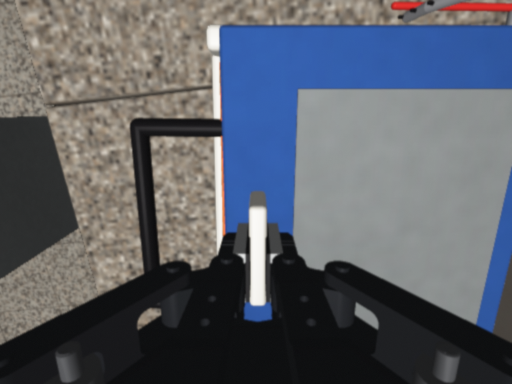

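```bash
python3 - <<'E'
import numpy as np
for t in np.arange(1,13)*.0375:
    c,s=np.cos(t),np.sin(t); print(round(t,4), round(.142*(1-c)+.010*s,4), round(.010*(1-c)-.142*s,4))
E
```

```text
0.0375 0.0005 -0.0053
0.075 0.0011 -0.0106
0.1125 0.002 -0.0159
0.15 0.0031 -0.0211
0.1875 0.0044 -0.0263
0.225 0.0058 -0.0314
0.2625 0.0075 -0.0365
0.3 0.0093 -0.0415
0.3375 0.0113 -0.0465
0.375 0.0135 -0.0513
0.4125 0.0159 -0.0561
0.45 0.0185 -0.0608
```

{"name": "apply_moves", "arguments": {
  "plan": [0,0.0005,-0.0053,0.0375,0,0,0,0.0011,-0.0106,0.075,0,0,0,0.002,-0.0159,0.1125,0,0,0,0.0031,-0.0211,0.15,0,0,0,0.0044,-0.0263,0.1875,0,0,0,0.0058,-0.0314,0.225,0,0,0,0.0075,-0.0365,0.2625,0,0,0,0.0093,-0.0415,0.3,0,0]
}}

```text
clock: 3.75
eef_pos: [0.5186, 0.0171, 0.1815]
tool_rot: [0.736, 0.66, -0.1, -0.112]
ft_force: [-1.0, 0.5, 2.1]
grip_width: 0.0067
```

```bash
python3 - <<'E'
from h import *
o=sensors.get_obs()
print(o["clock"],o["eef_pos"],o["ft_force"],o["grip_width"],o["joint_pos"].round(3))
c=optics.camera("scene");crop(c["pixels"],180,100,330,210,5.3,"s4")
E
```

```text
3.75 [0.51856018 0.01706203 0.18149595] [-0.95135301  0.50216073  2.10107836] 0.006656450004131224 [0.012 0.55  0.29  1.61  0.036 1.686]
```

View pics/s4.png

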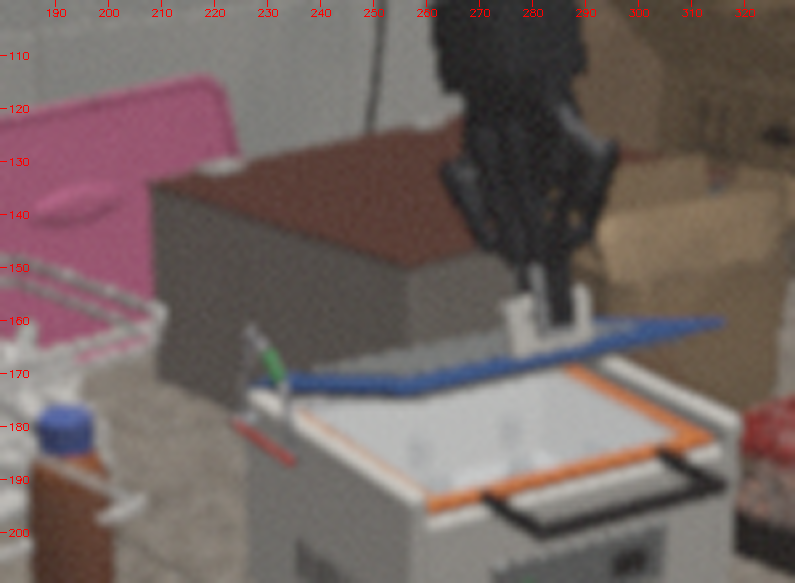

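{"name": "apply_moves", "arguments": {
  "plan": [0,0.0005,-0.0053,0.0375,0,0,0,0.0011,-0.0106,0.075,0,0,0,0.002,-0.0159,0.1125,0,0,0,0.0031,-0.0211,0.15,0,0,0,0.0031,-0.0211,0.15,0,0,0,0.0016,-0.0259,0.15,0,0,0,-0.0013,-0.0354,0.15,0,0,0,-0.0058,-0.0498,0.15,0,0,0,-0.0117,-0.0689,0.15,0,0,0,-0.0176,-0.088,0.15,0,0,0,-0.0235,-0.1071,0.15,0,0,0,-0.025,-0.1118,0.15,0,0]
}}

```text
clock: 4.8
eef_pos: [0.528, 0.0161, 0.2989]
tool_rot: [0.726, 0.651, -0.147, -0.164]
ft_force: [0.8, -0.4, -0.5]
grip_width: 0.007
```

```bash
python3 - <<'E'
from h import *
o=sensors.get_obs()
print(o["clock"],o["eef_pos"],o["ft_force"],o["grip_width"],o["joint_pos"].round(3))
c=optics.camera("scene");crop(c["pixels"],150,60,330,210,4.4,"s5")
ym=np.radians(-3.7); m=np.array([np.cos(ym),np.sin(ym),0]); tgt=np.array([.5886,.3699,0])-.062*m
print(tgt)
print(delta([.518,.02,.29],rot(YW),o).round(4),delta(tgt+[0,0,.29],rot(ym),o).round(4))
E
```

```text
4.8 [0.52799305 0.01606296 0.2989101 ] [ 0.81484528 -0.38734973 -0.46840032] 0.007023400243062903 [0.003 0.684 0.77  2.098 0.048 1.671]
[0.52672923 0.373901   0.        ]
[ 0.0028 -0.0055  0.0125 -0.444  -0.0005  0.0005] [ 0.3556 -0.0323  0.0255 -0.444  -0.0104 -0.0433]
```

View pics/s5.png

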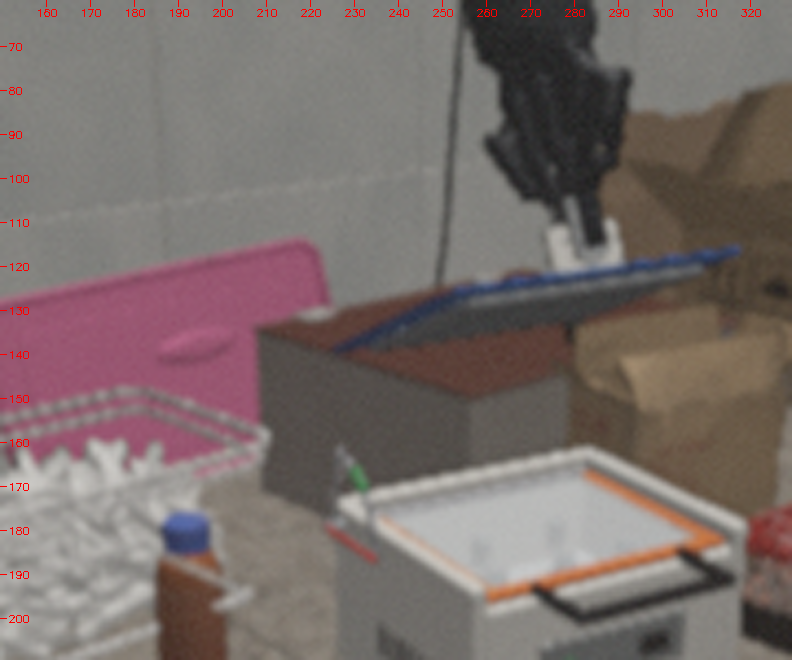

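{"name": "apply_moves", "arguments": {
  "plan": [0.011,-0.001,0.0008,-0.013,0,-0.001,0.036,-0.003,0.0026,-0.044,-0.001,-0.004,0.068,-0.006,0.005,-0.084,-0.002,-0.008,0.103,-0.009,0.0074,-0.129,-0.003,-0.013,0.142,-0.013,0.01,-0.178,-0.004,-0.017,0.181,-0.0165,0.013,-0.226,-0.005,-0.022,0.22,-0.02,0.0158,-0.275,-0.006,-0.027,0.26,-0.0236,0.0186,-0.324,-0.008,-0.032,0.295,-0.0268,0.021,-0.3685,-0.009,-0.036,0.3236,-0.0294,0.023,-0.404,-0.0095,-0.039,0.345,-0.0313,0.0247,-0.431,-0.01,-0.042,0.3556,-0.0323,0.0255,-0.444,-0.0104,-0.0433]
}}

```text
clock: 5.85
eef_pos: [0.5239, 0.3774, 0.2842]
tool_rot: [0.728, 0.686, -0.003, -0.003]
ft_force: [-0.2, -0.9, -1.4]
grip_width: 0.0066
```

```bash
python3 - <<'E'
from h import *
o=sensors.get_obs();c=optics.camera("wrist");P=wpose(o)@c["tool_from_camera"]
print(o["clock"],o["eef_pos"],o["ft_force"],o["grip_width"],o["joint_pos"].round(3))
cv2.imwrite("pics/w6.png",c["pixels"][:,:,::-1])
c=optics.camera("scene");crop(c["pixels"],40,60,240,310,2.4,"s6")
c=optics.camera("top");crop(c["pixels"],100,110,230,240,4.5,"t6")
ym=np.radians(-3.7)
print(delta([.5267,.3739,.1],rot(ym),o).round(4))
E
```

```text
5.85 [0.52386524 0.37737216 0.2842256 ] [-0.18668111 -0.91183963 -1.44369331] 0.006627021227682867 [0.622 0.549 0.6   1.627 0.004 2.253]
[-0.0032  0.0044  0.1842 -0.0074  0.0005  0.0045]
```

View pics/w6.png

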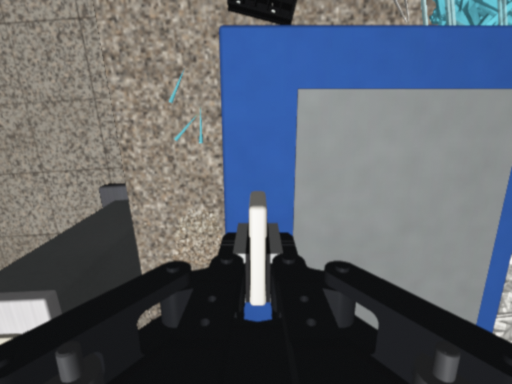

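View pics/s6.png

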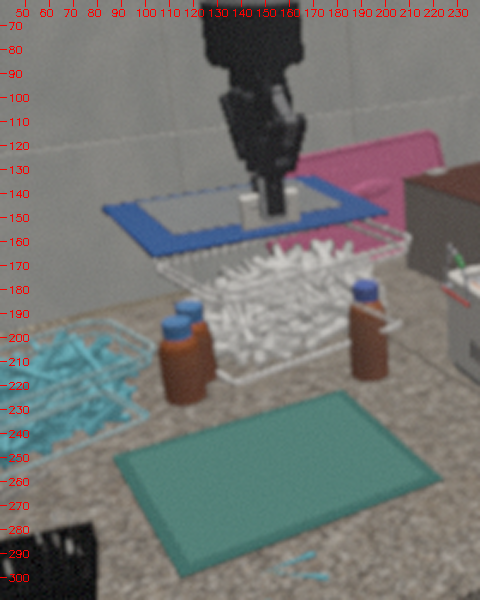

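View pics/t6.png

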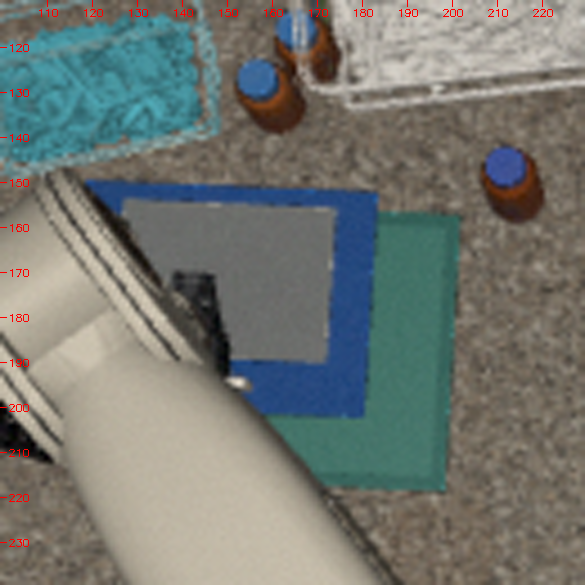

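```bash
python3 - <<'E'
from h import *
o=sensors.get_obs();print(o["clock"],o["eef_pos"],o["joint_vel"].round(3))
c=optics.camera("top")
z=o["eef_pos"][2]-.002
a=unproj(c,184-.5,152.2-.5,z);b=unproj(c,180.9-.5,202.4-.5,z)
print(a,b,np.degrees(np.arctan2(*(a-b)[1::-1])))
d=(a-b)/np.linalg.norm(a-b); n=np.array([-d[1],d[0],0])
print("centre",(a+b)/2+.103*n, "from tcp",o["eef_pos"]+.062*R.from_quat(o["tool_rot"]).as_matrix()[:,1])
ym=np.radians(-3.7)
print(delta([.5267,.3739,.03],rot(ym)).round(4))
E
```

```text
6.0 [0.52540139 0.37387798 0.28490635] [-0.045 -0.006  0.008  0.012 -0.007 -0.002]
[0.65905975 0.26381216 0.28290635] [0.50078804 0.27372041 0.28290635] -3.582200324038648
centre [0.58635938 0.37156504 0.28290635] from tcp [0.58727544 0.3699593  0.28441056]
[ 0.0016  0.0024  0.2553 -0.0076  0.0021 -0.0005]
```

{"name": "apply_moves", "arguments": {
  "plan": [0,0.002,0.012,-0.003,0,0,0.001,0.002,0.035,-0.007,0.002,0,0.001,0.002,0.065,-0.007,0.002,0,0.001,0.002,0.097,-0.007,0.002,0,0.001,0.002,0.129,-0.007,0.002,0,0.001,0.002,0.16,-0.007,0.002,0,0.001,0.002,0.188,-0.007,0.002,0,0.001,0.002,0.21,-0.007,0.002,0,0.001,0.002,0.226,-0.007,0.002,0,0.001,0.002,0.236,-0.007,0.002,0,0.001,0.002,0.24,-0.007,0.002,0,0.001,0.002,0.24,-0.007,0.002,0]
}}

```text
clock: 7.05
eef_pos: [0.5274, 0.3731, 0.0454]
tool_rot: [0.73, 0.683, 0.0, -0.0]
ft_force: [0.0, -1.0, -1.7]
grip_width: 0.0066
```

```bash
python3 - <<'E'
from h import *
o=sensors.get_obs()
print(o["clock"],o["eef_pos"],o["ft_force"],o["grip_width"],o["joint_pos"].round(3))
c=optics.camera("scene");crop(c["pixels"],60,140,240,310,4,"s7")
ym=np.radians(-3.7)
print(delta([.5267,.3739,.018],rot(ym),o).round(4))
E
```

```text
7.05 [0.52740276 0.37309778 0.04544219] [ 0.02877098 -1.0473572  -1.66806147] 0.006596590492249216 [6.150e-01 6.530e-01 1.480e-01 1.066e+00 1.000e-03 2.253e+00]
[ 0.0007 -0.0007  0.0274 -0.0003 -0.0005 -0.0023]
```

View pics/s7.png

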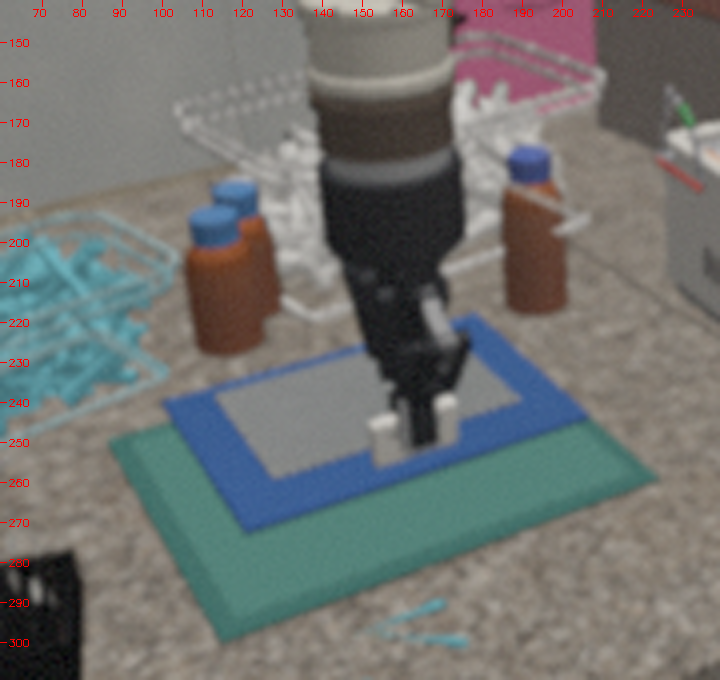

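Down in slow steps to expected contact at TCP z≈0.016–0.020.

{"name": "apply_moves", "arguments": {
  "plan": [0,0,0.006,0,0,0,0,0,0.012,0,0,0,0,0,0.017,0,0,0,0,0,0.021,0,0,0,0,0,0.023,0,0,0,0,0,0.024,0,0,0,0,0,0.024,0,0,0]
}}

```text
clock: 7.68
eef_pos: [0.527, 0.3746, 0.0218]
tool_rot: [0.73, 0.684, 0.001, -0.0]
ft_force: [-0.5, 0.2, -0.6]
grip_width: 0.0068
```

{"name": "apply_moves", "arguments": {
  "plan": [0,0,0.001,0,0,0,0,0,0.0015,0,0,0,0,0,0.002,0,0,0,0,0,0.002,0,0,0]
}}

```text
clock: 8.02
eef_pos: [0.5274, 0.3749, 0.0206]
tool_rot: [0.73, 0.684, 0.001, -0.0]
ft_force: [-0.3, 0.1, 0.9]
grip_width: 0.0066
```

{"name": "apply_moves", "arguments": {
  "plan": [0,0,0.0005,0,0,0,0,0,0.001,0,0,0,0,0,0.001,0,0,0]
}}

```text
clock: 8.27
eef_pos: [0.5274, 0.3749, 0.0206]
tool_rot: [0.73, 0.684, 0.002, -0.0]
ft_force: [-3.1, -0.6, 6.5]
grip_width: 0.0065
```

```bash
python3 - <<'E'
from h import *
o=sensors.get_obs()
print(o["clock"],o["eef_pos"],o["ft_force"],o["ft_torque"])
c=optics.camera("scene");crop(c["pixels"],90,200,220,310,6,"s8")
E
```

```text
8.2667 [0.52741499 0.3748996  0.02062284] [-3.0652701  -0.61327444  6.46699573] [-0.31241429  0.60498804  0.0125239 ]
```

View pics/s8.png

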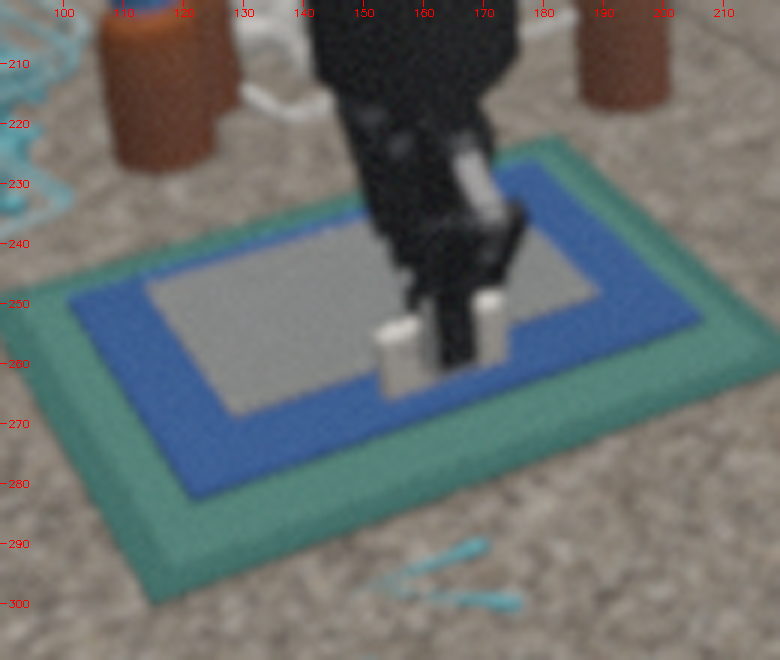

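{"name": "apply_moves", "arguments": {
  "plan": [0,0,-0.0005,0,0,0,0,0,-0.0005,0,0,0,0,0,-0.0005,0,0,0,0,0,-0.0005,0,0,0,0,0,-0.0005,0,0,0],
  "grip": 0.03
}}

```text
clock: 8.73
eef_pos: [0.5272, 0.3747, 0.0194]
tool_rot: [0.73, 0.684, 0.001, -0.0]
ft_force: [-1.1, -0.6, -0.3]
grip_width: 0.0299
```

{"name": "apply_moves", "arguments": {
  "plan": [0,0,-0.005,0,0,0,0,0,-0.015,0,0,0,0,0,-0.03,0,0,0,0,0,-0.055,0,0,0,0,0,-0.09,0,0,0,0,0,-0.13,0,0,0,0,0,-0.17,0,0,0,0,0,-0.2,0,0,0,0,0,-0.21,0,0,0]
}}

```text
clock: 9.48
eef_pos: [0.5291, 0.3758, 0.2379]
tool_rot: [0.73, 0.684, 0.007, 0.001]
ft_force: [-0.8, 0.8, 0.1]
grip_width: 0.0302
```

```bash
python3 - <<'E'
from h import *
o=sensors.get_obs()
print(o["clock"],o["eef_pos"],o["ft_force"])
c=optics.camera("scene");crop(c["pixels"],90,200,220,310,6,"s9")
print(delta([.4445,.026,.22],rot(YW)).round(4))
E
```

```text
9.4833 [0.52905271 0.37577783 0.23793974] [-0.77302366  0.75948585  0.12109812]
[-0.3548 -0.062   0.0136  0.0103 -0.0095  0.0443]
```

View pics/s9.png

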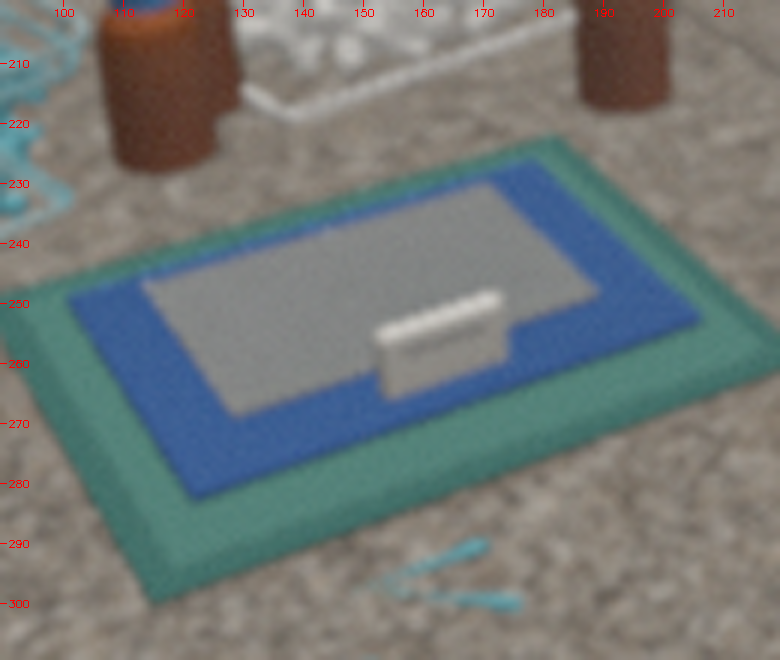

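{"name": "apply_moves", "arguments": {
  "plan": [-0.02,-0.003,0,0,0,0,-0.055,-0.01,0,0,0,0.005,-0.094,-0.016,0,0,0,0.01,-0.134,-0.023,0,0.003,-0.003,0.02,-0.174,-0.03,0,0.006,-0.005,0.025,-0.214,-0.037,0,0.01,-0.0095,0.03,-0.254,-0.044,0,0.01,-0.0095,0.04,-0.29,-0.051,0,0.01,-0.0095,0.044,-0.32,-0.056,0,0.01,-0.0095,0.044,-0.343,-0.06,0,0.01,-0.0095,0.044,-0.355,-0.062,0,0.01,-0.0095,0.044,-0.355,-0.062,0,0.01,-0.0095,0.044]
}}

```text
clock: 10.53
eef_pos: [0.4405, 0.0218, 0.2282]
tool_rot: [0.746, 0.666, -0.007, -0.001]
ft_force: [0.5, 0.5, -0.7]
grip_width: 0.0302
```

```bash
python3 - <<'E'
from h import *
o=sensors.get_obs();c=optics.camera("wrist");P=wpose(o)@c["tool_from_camera"];np.savez("w9.npz",P=P)
print(o["clock"],o["eef_pos"],o["ft_force"],o["joint_pos"].round(3))
cv2.imwrite("pics/w9.png",c["pixels"][:,:,::-1])
crop(c["pixels"],200,60,330,260,3,"w9c")
print(proj(c,[.4445,.026,.118],P))
c=optics.camera("top");crop(c["pixels"],120,140,240,230,6,"t9")
E
```

```text
10.5333 [0.44049971 0.02182289 0.22816328] [ 0.5447875   0.48550393 -0.7109939 ] [ 0.054  0.135 -0.134  1.314 -0.007  1.738]
[262.1677507  181.05177891]
```

View pics/w9.png

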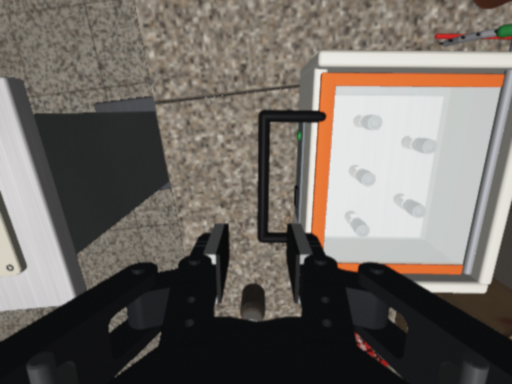

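View pics/t9.png

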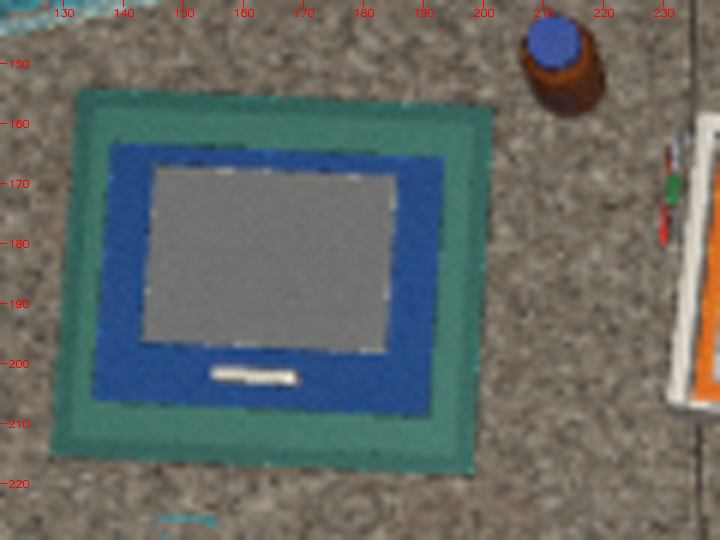

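```bash
python3 - <<'E'
from h import *
o=sensors.get_obs();c=optics.camera("wrist");P=wpose(o)@c["tool_from_camera"]
print(o["eef_pos"], [proj(c,p,P).round(1) for p in ([.446,.028,.118],[.408,-.164,.073],[.408,-.164,0])])
print(delta([.446,.027,.102],rot(YW)).round(4))
E
```

```text
[0.44158132 0.02389154 0.22838082] [array([262.5, 181.2]), array([247.9, 329.5]), array([250. , 292.9])]
[ 4.000e-03  5.100e-03  1.264e-01 -9.800e-03  7.800e-03  1.000e-04]
```

{"name": "apply_moves", "arguments": {
  "plan": [0.003,0.004,0.015,-0.01,0.008,0,0.004,0.0055,0.045,-0.01,0.008,0,0.004,0.0055,0.065,-0.01,0.008,0,0.004,0.0055,0.078,-0.01,0.008,0,0.004,0.0055,0.084,-0.01,0.008,0,0.004,0.0055,0.085,-0.01,0.008,0,0.004,0.0055,0.085,-0.01,0.008,0],
  "grip": 0.026
}}

```text
clock: 11.27
eef_pos: [0.4474, 0.0276, 0.1439]
tool_rot: [0.744, 0.668, 0.0, 0.0]
ft_force: [0.0, 0.2, 0.7]
grip_width: 0.0262
```

```bash
python3 - <<'E'
from h import *
o=sensors.get_obs();c=optics.camera("wrist");P=wpose(o)@c["tool_from_camera"]
print(o["clock"],o["eef_pos"],o["ft_force"],o["grip_width"])
crop(c["pixels"],150,40,350,330,2.7,"w10")
print(proj(c,[.446,.028,.118],P),delta([.446,.027,.102],rot(YW),o).round(4))
E
```

```text
11.2667 [0.44736607 0.02758255 0.14394343] [0.04392467 0.22628402 0.70537589] 0.026184822891804755
[254.06068555 221.38215601] [-0.0007 -0.0013  0.0419  0.0008 -0.      0.0015]
```

View pics/w10.png

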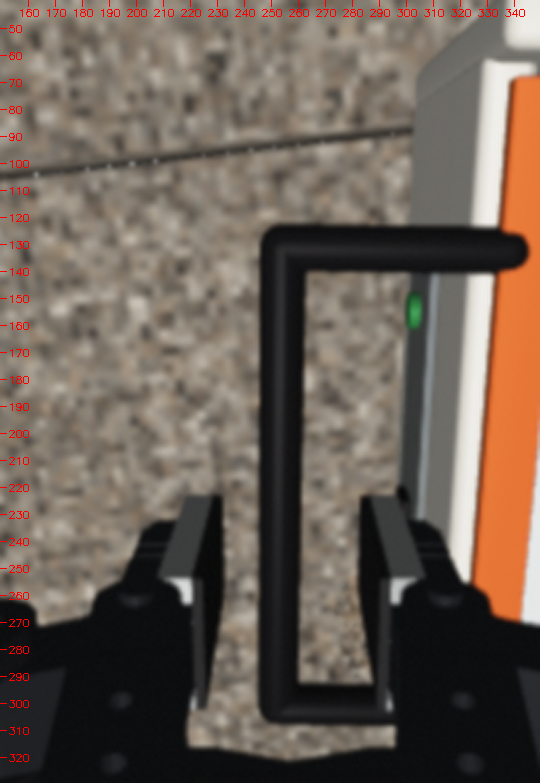

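{"name": "apply_moves", "arguments": {
  "plan": [0.003,-0.001,0.008,0,0,0,0.005,-0.0015,0.02,0,0,0,0.005,-0.0015,0.031,0,0,0,0.005,-0.0015,0.039,0,0,0,0.005,-0.0015,0.042,0,0,0,0.005,-0.0015,0.042,0,0,0]
}}

```text
clock: 11.82
eef_pos: [0.4459, 0.0321, 0.1015]
tool_rot: [0.745, 0.668, 0.0, 0.0]
ft_force: [0.2, 0.2, 0.3]
grip_width: 0.0259
```

```bash
python3 - <<'E'
from h import *
o=sensors.get_obs();c=optics.camera("wrist")
print(o["clock"],o["eef_pos"],o["ft_force"],o["grip_width"])
crop(c["pixels"],150,40,350,330,2.7,"w11")
E
```

```text
11.8167 [0.44591735 0.03208321 0.10147505] [0.24837598 0.23346249 0.28547844] 0.025938251606836774
```

View pics/w11.png

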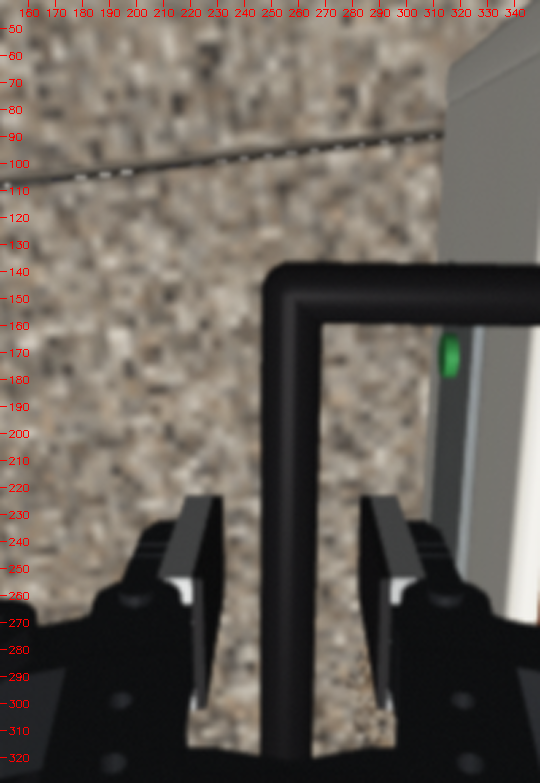

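{"name": "apply_moves", "arguments": {
  "plan": [0,0,0,0,0,0,0,0,0,0,0,0,0,0,0,0,0,0,0,0,0,0,0,0,0,0,0,0,0,0],
  "grip": 0.0
}}

```text
clock: 12.28
eef_pos: [0.4455, 0.0322, 0.102]
tool_rot: [0.745, 0.668, 0.0, -0.0]
ft_force: [-4.5, 2.1, 1.7]
grip_width: 0.0077
```

```bash
python3 - <<'E'
import numpy as np
r=.195
for d in np.arange(0,51,2.5)[1:]:
    t=np.radians(d); print(d, (r*(1-np.cos(t))).round(4), (-r*np.sin(t)).round(4))
E
```

```text
2.5 0.0002 -0.0085
5.0 0.0007 -0.017
7.5 0.0017 -0.0255
10.0 0.003 -0.0339
12.5 0.0046 -0.0422
15.0 0.0066 -0.0505
17.5 0.009 -0.0586
20.0 0.0118 -0.0667
22.5 0.0148 -0.0746
25.0 0.0183 -0.0824
27.5 0.022 -0.09
30.0 0.0261 -0.0975
32.5 0.0305 -0.1048
35.0 0.0353 -0.1118
37.5 0.0403 -0.1187
40.0 0.0456 -0.1253
42.5 0.0512 -0.1317
45.0 0.0571 -0.1379
47.5 0.0633 -0.1438
50.0 0.0697 -0.1494
```

```bash
python3 - <<'E'
import numpy as np
r=.195
for d in [1,3,5.5,8,10.5,13,15.5,18,20.5,23,24.5,25]:
    t=np.radians(d); k=.3*d/50
    print(0, (r*(1-np.cos(t))-.016*np.sin(k)).round(4), (-r*np.sin(t)-.016*(1-np.cos(k))).round(4),round(k,3),0,0,sep=", ",end=", ")
E
```

```text
0, -0.0001, -0.0034, 0.006, 0, 0, 0, -0.0, -0.0102, 0.018, 0, 0, 0, 0.0004, -0.0187, 0.033, 0, 0, 0, 0.0011, -0.0272, 0.048, 0, 0, 0, 0.0023, -0.0356, 0.063, 0, 0, 0, 0.0038, -0.0439, 0.078, 0, 0, 0, 0.0056, -0.0522, 0.093, 0, 0, 0, 0.0078, -0.0604, 0.108, 0, 0, 0, 0.0104, -0.0684, 0.123, 0, 0, 0, 0.0133, -0.0763, 0.138, 0, 0, 0, 0.0152, -0.081, 0.147, 0, 0, 0, 0.0159, -0.0826, 0.15, 0, 0,
```

{"name": "apply_moves", "arguments": {
  "plan": [0,0,-0.0034,0.006,0,0,0,0,-0.0102,0.018,0,0,0,0.0004,-0.0187,0.033,0,0,0,0.0011,-0.0272,0.048,0,0,0,0.0023,-0.0356,0.063,0,0,0,0.0038,-0.0439,0.078,0,0,0,0.0056,-0.0522,0.093,0,0,0,0.0078,-0.0604,0.108,0,0,0,0.0104,-0.0684,0.123,0,0,0,0.0133,-0.0763,0.138,0,0,0,0.0152,-0.081,0.147,0,0,0,0.0159,-0.0826,0.15,0,0]
}}

```text
clock: 13.28
eef_pos: [0.4605, 0.0303, 0.185]
tool_rot: [0.742, 0.666, -0.051, -0.057]
ft_force: [-6.9, 1.7, -0.2]
grip_width: 0.0075
```

```bash
cat > ang.py <<'E'
from h import *
H=np.array([.5700,.013,.118])+.070*HX   # hinge
def ang(o):
    Q=R.from_quat(o["tool_rot"]); b=o["eef_pos"]-.016*Q.as_matrix()[:,2]
    v=b-H; return b, np.degrees(np.arctan2(v[2],-(v@HX))), np.hypot(v[2],v@HX)
E
python3 - <<'E'
from ang import *
o=sensors.get_obs()
print(o["clock"],o["eef_pos"],o["ft_force"],o["grip_width"],o["joint_pos"].round(3),ang(o))
c=optics.camera("scene");crop(c["pixels"],200,100,340,220,5.5,"s12")
E
```

```text
13.2833 [0.46051523 0.03031863 0.18497966] [-6.85898829  1.66709796 -0.24386535] 0.007534593435860188 [ 0.05   0.312 -0.033  1.377  0.024  1.728] (array([0.4629482 , 0.03005712, 0.20079143]), np.float64(24.910604001297422), np.float64(0.19655913900686428))
```

View pics/s12.png

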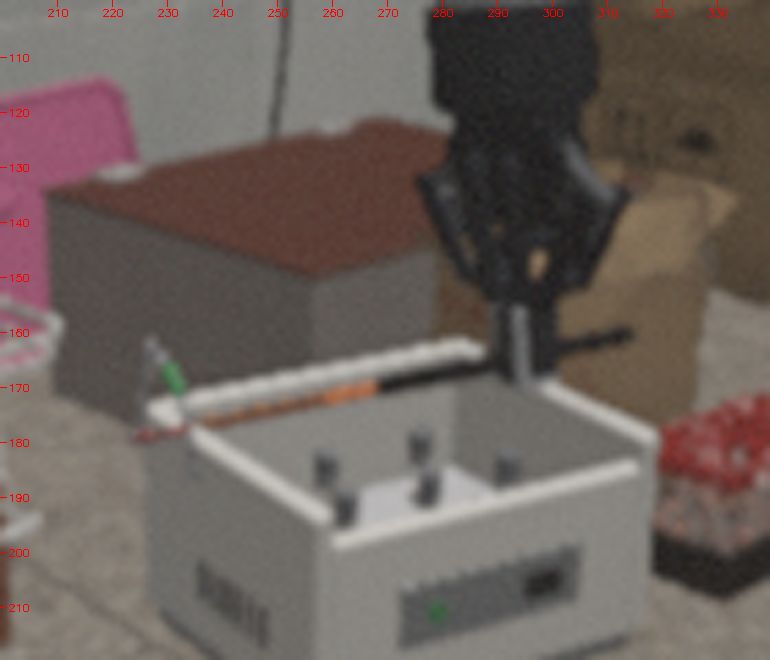

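```bash
python3 - <<'E'
import numpy as np
r=.195
def pose(d,k,off=0):
    t=np.radians(d); return np.array([r*(1-np.cos(t))-.016*np.sin(k)-off*np.cos(t), -r*np.sin(t)-.016*(1-np.cos(k))-off*np.sin(t)])
b=pose(25,.15); c,s=np.cos(.15),np.sin(.15)
for i,d in enumerate([26,28,30.5,33,35.5,38,40.5,43,45.5,47.5,48.5,49]):
    k=.15+.15*(d-25)/25
    y,z=pose(d,k,.001*min(1,(i+1)/4))-b
    print(0,round(c*y+s*z,4),round(-s*y+c*z,4),round(k-.15,3),0,0,sep=", ",end=", ")
E
```

```text
0, 0.0007, -0.0033, 0.006, 0, 0, 0, 0.0024, -0.0099, 0.018, 0, 0, 0, 0.0049, -0.018, 0.033, 0, 0, 0, 0.0078, -0.0259, 0.048, 0, 0, 0, 0.0113, -0.0337, 0.063, 0, 0, 0, 0.0151, -0.0412, 0.078, 0, 0, 0, 0.0192, -0.0486, 0.093, 0, 0, 0, 0.0236, -0.0558, 0.108, 0, 0, 0, 0.0284, -0.0627, 0.123, 0, 0, 0, 0.0324, -0.0682, 0.135, 0, 0, 0, 0.0345, -0.0708, 0.141, 0, 0, 0, 0.0355, -0.0721, 0.144, 0, 0,
```

{"name": "apply_moves", "arguments": {
  "plan": [0,0.0007,-0.0033,0.006,0,0,0,0.0024,-0.0099,0.018,0,0,0,0.0049,-0.018,0.033,0,0,0,0.0078,-0.0259,0.048,0,0,0,0.0113,-0.0337,0.063,0,0,0,0.0151,-0.0412,0.078,0,0,0,0.0192,-0.0486,0.093,0,0,0,0.0236,-0.0558,0.108,0,0,0,0.0284,-0.0627,0.123,0,0,0,0.0324,-0.0682,0.135,0,0,0,0.0345,-0.0708,0.141,0,0,0,0.0355,-0.0721,0.144,0,0]
}}

```text
clock: 14.33
eef_pos: [0.5061, 0.0247, 0.2514]
tool_rot: [0.736, 0.66, -0.099, -0.11]
ft_force: [-8.0, -0.2, 2.0]
grip_width: 0.0076
```

```bash
python3 - <<'E'
from ang import *
o=sensors.get_obs()
print(o["clock"],o["eef_pos"],o["ft_force"],o["grip_width"],o["joint_pos"].round(3),ang(o))
c=optics.camera("scene");crop(c["pixels"],210,110,320,200,7,"s13");crop(c["pixels"],215,145,245,195,12,"s13b")
c=optics.camera("wrist");cv2.imwrite("pics/w13.png",c["pixels"][:,:,::-1])
E
```

```text
14.3333 [0.50613923 0.02473705 0.2514266 ] [-7.98099368 -0.21286469  2.03952692] 0.007621963150850185 [0.026 0.495 0.382 1.753 0.038 1.7  ] (array([0.51079992, 0.02424995, 0.26672499]), np.float64(48.82747665704203), np.float64(0.19758061001679544))
```

View pics/s13.png

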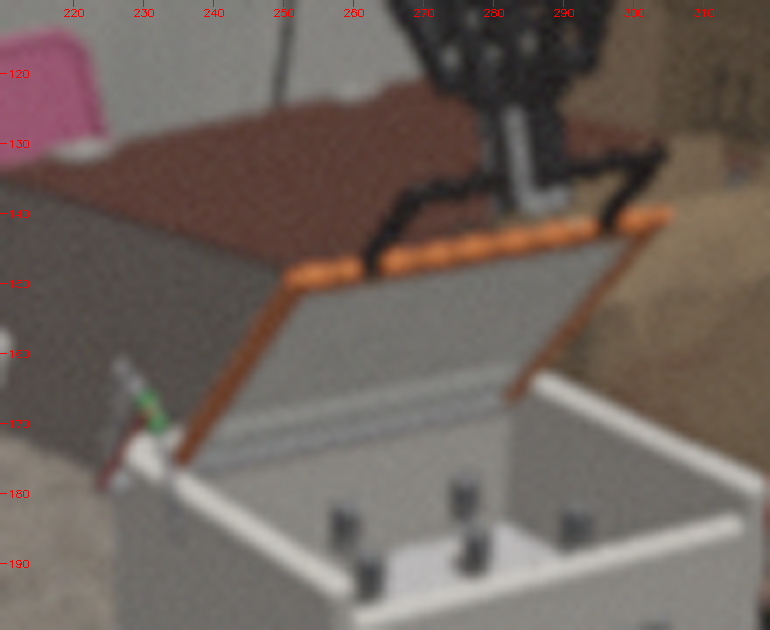

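View pics/s13b.png

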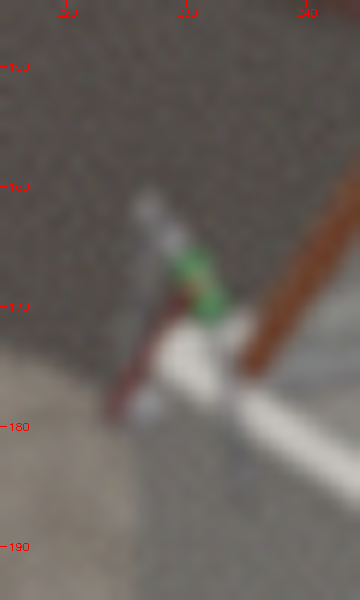

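View pics/w13.png

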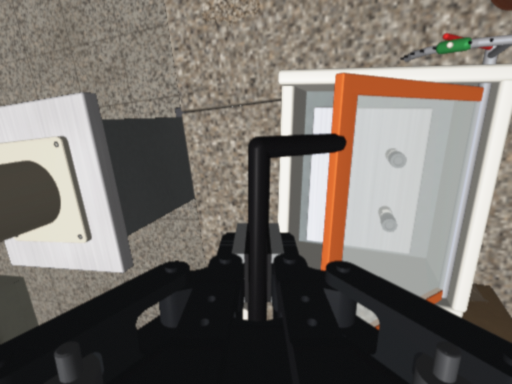

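{"name": "apply_moves", "arguments": {
  "plan": [0,0,-0.001,0,0,0,0,0,-0.002,0,0,0,0,0,-0.002,0,0,0,0,0,-0.002,0,0,0,0,0,-0.002,0,0,0,0,0,-0.002,0,0,0]
}}

```text
clock: 14.93
eef_pos: [0.5074, 0.0246, 0.2526]
tool_rot: [0.737, 0.66, -0.098, -0.109]
ft_force: [-4.4, -2.2, 0.5]
grip_width: 0.0077
```

```bash
python3 - <<'E'
from ang import *
o=sensors.get_obs()
print(o["clock"],o["eef_pos"],o["ft_force"],o["grip_width"],o["joint_vel"].round(3),ang(o))
c=optics.camera("scene");crop(c["pixels"],215,130,320,190,7,"s14")
im=c
# predicted front guard corners/bar vs angle
for d in (46,48,50,52,54):
    t=np.radians(d); ey=np.array([-HX[1],HX[0],0])
    out=[]
    for y in(.055,-.055):
        out.append(proj(im,H+.195*(-np.cos(t)*HX+np.array([0,0,np.sin(t)]))+(y+.003)*ey).round(1))
    print(d,out)
c=optics.camera("top");crop(c["pixels"],120,130,360,250,3.3,"t14")
E
```

```text
14.9333 [0.50744732 0.02457866 0.25264741] [-4.4151383  -2.16520864  0.54774535] 0.007668199721062127 [-0.001 -0.    -0.002 -0.003 -0.    -0.001] (array([0.5120651 , 0.02409745, 0.26795899]), np.float64(49.3409567106125), np.float64(0.1976785345585439))
46 [array([268.7, 140.1]), array([303. , 134.3])]
48 [array([267.6, 137.8]), array([301.9, 132.1])]
50 [array([266.5, 135.6]), array([300.8, 130. ])]
52 [array([265.3, 133.5]), array([299.6, 128. ])]
54 [array([264.2, 131.4]), array([298.4, 126.1])]
```

View pics/s14.png

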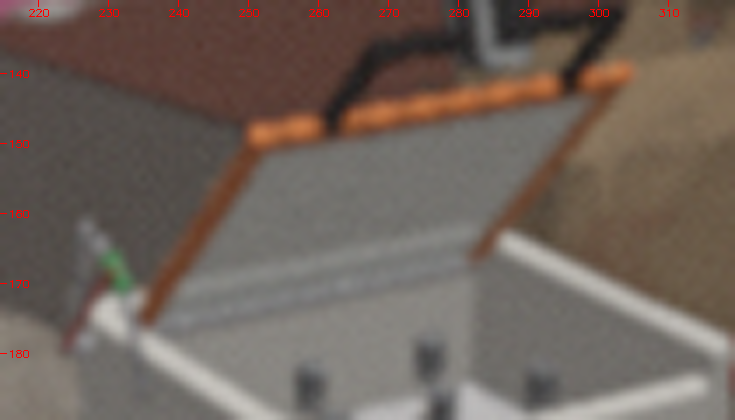

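View pics/t14.png

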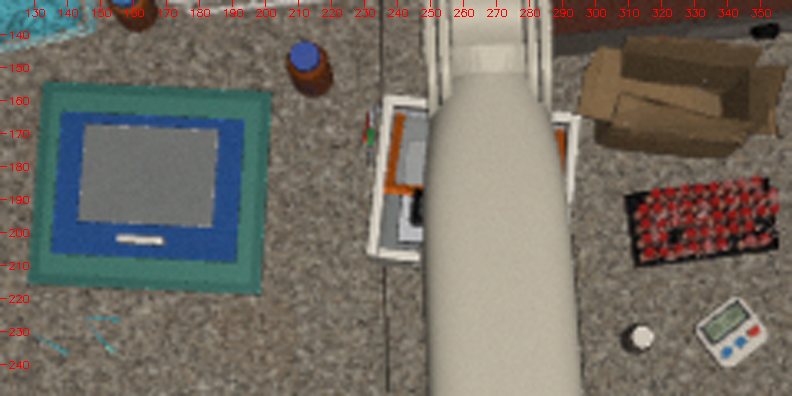

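{"name": "apply_moves", "arguments": {
  "plan": [0,0.0006,-0.001,0,0,0,0,0.0012,-0.002,0,0,0,0,0.0012,-0.002,0,0,0,0,0.0012,-0.002,0,0,0,0,0.0012,-0.002,0,0,0,0,0.0012,-0.002,0,0,0,0,0.0012,-0.002,0,0,0,0,0.0012,-0.002,0,0,0]
}}

```text
clock: 15.7
eef_pos: [0.5097, 0.0243, 0.2548]
tool_rot: [0.737, 0.66, -0.098, -0.108]
ft_force: [-4.5, -1.6, 2.9]
grip_width: 0.0078
```

```bash
python3 - <<'E'
from ang import *
o=sensors.get_obs()
print(o["clock"],o["eef_pos"],o["ft_force"],o["grip_width"],ang(o))
c=optics.camera("scene");crop(c["pixels"],215,150,245,190,15,"s15")
w=optics.camera("wrist");crop(w["pixels"],390,10,512,100,6,"w15")
E
```

```text
15.7 [0.50967847 0.02431883 0.25475338] [-4.54975278 -1.59162788  2.86293162] 0.007812798364852089 (array([0.51426674, 0.02384002, 0.27007391]), np.float64(50.22693805346783), np.float64(0.19786234499978977))
```

View pics/s15.png

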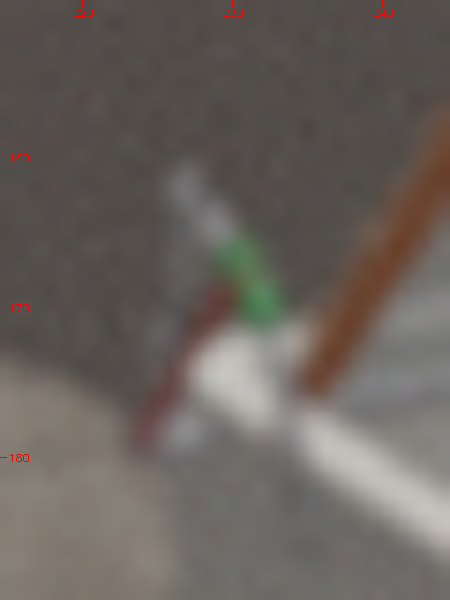

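View pics/w15.png

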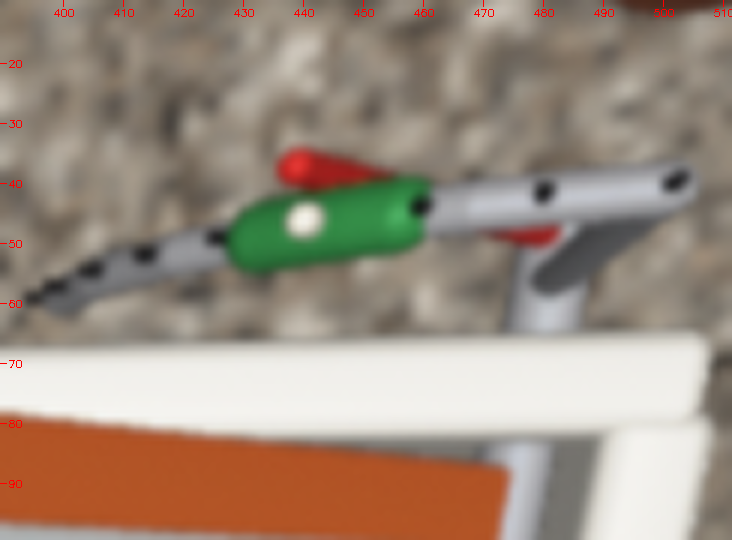

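```bash
python3 - <<'E'
from workcell import bot
print(bot.job_done())
E
```

```text
the job is handed in; nothing more can be done
None
```

The job is handed in at about 16 s of the 64 s allowed, with the gripper still holding the guard open at about 50 degrees.

**Dust cover:** I gripped the white tab and tipped the cover about 26 degrees. A picture taken partway, at about 17 degrees, showed the back edge still on the rim. I then lifted it clear and set it down on the mat with the gripper lightly pressing (6.5 N) before letting go. The last top view shows it flat and right way up, within about 3 mm of the mat's centre.

**Guard:** I pinched the bow handle and raised it in a smooth arc. At the end:
- The pointer tip was level with the white mark in the green part in the wrist view.
- The arm's measured position gives 50.2 degrees; a rougher estimate from the scene picture, taken before the last small upward nudge, gave about 48.7.
- At the last reading the force on the tool was about 5 to 6 N, and the picture before the nudge showed the arm still.

**Other items:** The vial, the timer and the tall bottle between the warmer and the mat look undisturbed in the last top view. The other two bottles are partly out of that picture, but no move went near them.

No check failed.

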